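Shift the coil winder into third

TASK

Put the coil winder into third gear: with your fingertips push the red-knobbed gearstick along its H-shaped gate, out of the left lane where it stands, across, then forward (away from the robot) all the way into the far right slot, marked by three green dots. Push it gently, never pinch the knob or force the stick against the gate, and leave it there, with the other things on the bench and on the winder left where they are.

Things in the scene. Friction and masses are not known exactly. Their poses are not given: they have to be found in the camera images.
- winder: Bench coil winder, fixed: a blue gearbox 200 mm (x) by 260 mm (y) with an aluminium top 125 mm above the bench. Origin: centre of its underside, on the bench. Its +x is 'forward' (roughly away from the robot), +y is left. On its left side, low down, are a spindle with a copper coil and a bearing block (out to y = 255 mm, up to 100 mm high).
- gate (a point): Centre of the H gate, in the top face of the winder (30 mm to the right of the winder's centre, 125 mm above the bench), axes as the winder's. Two lanes run along x, their centres 24 mm left and right of this point; the cross channel joins them at x = 0. Slots and channel are 20 mm wide, the stick 12 mm thick, the two tongues between the lanes have round noses. Slots: 1 far left, 2 near left, 3 far right (three green dots), 4 near right.
- third_slot (a point): Where the stick's axis passes the gate's top when it is in the third slot, forward: 26 mm forward and 24 mm right of the gate centre.
- knob (a point): Centre of the gearstick's red ball knob, 36 mm in diameter, 155 mm from the stick's pivot. The pivot lies 70 mm straight below the gate centre (55 mm above the bench). Upright, the knob centre is 210 mm above the bench; leaning, down to about 190 mm. The stick stays where it is left (no spring); a steady push of about 2 to 4 N at the knob moves it.
- lever_side (a joint): Sideways lean of the stick, rad: 0 upright, positive to the right (winder -y), limits -0.38 and 0.38. Left lane about -0.33, right lane about +0.33 (with play of 0.05 either way). It can pass from lane to lane only near lever_fore = 0. Knob offset from the pivot in the winder's axes: x = 0.155 sin(fore), y = -0.155 sin(side) cos(fore), z = 0.155 cos(side) cos(fore).
- lever_fore (a joint): Forward lean of the stick, rad: 0 in the cross channel (play of about 0.05 either way), positive forward; slightly yielding stops at -0.356 and 0.356 (fully home). It starts anywhere along the left lane.
- solder_spool: Spool of solder standing on the bench to the right of the winder, 56 mm across, 48 mm high, loose; leave it. Origin under its centre.
- flux_jar: Small amber jar on the bench farther right, 48 mm across, 50 mm high, loose; leave it. Origin under its centre.
- driver: Yellow-handled screwdriver 160 mm long lying on the bench between robot and winder, loose; leave it. It lies along its own x.
- bobbin: Small copper bobbin, 34 mm across, 25 mm high, standing loose on the winder's top near its left edge; leave it. Origin under its centre.

How it is judged (in metres and radians):
On the way:
1. the stick has been pushed across, through the channel, to the right lane (value of joint lever_side above 0.2 rad and value of joint lever_fore between -0.15 and 0.15 rad), for 0.1 s.
At the end, for the whole second after the job is handed in: The stick stands at rest in the third slot: lever_side above 0.24 rad and lever_fore above 0.29 rad (its stop is at 0.356), so the knob is within about 10 mm of its foremost position (value of joint lever_side above 0.24 rad and value of joint lever_fore above 0.29 rad and velocity of joint lever_fore between -0.05 and 0.05 rad/s); the robot touches nothing.
It fails at once if the solder spool is moved more than 30 mm, lifted or knocked away (distance of solder_spool from where it was at the start of the episode above 0.03 m).
It fails at once if the flux jar is moved more than 30 mm, lifted or knocked away (distance of flux_jar from where it was at the start of the episode above 0.03 m).
It fails at once if the screwdriver is moved more than 30 mm, lifted or knocked away (distance of driver from where it was at the start of the episode above 0.03 m).
It fails at once if the bobbin is moved more than 30 mm, lifted or knocked away (distance of bobbin from where it was at the start of the episode above 0.03 m).
It fails at once if the stick is pinched or forced (more than 30 N between the fingers and the winder or its gearstick) (contact force between the fingers and winder above 30 N).
It also fails if it takes over 64 s, if anything falls off the work surface, if the arm or the gripper's body presses on something with over 40 N, if the wrist force passes 120 N, or if a joint passes its speed limit or range.

ROBOT

A 7-joint arm with a two-finger parallel gripper is mounted at the origin on the work surface. World frame = base frame: x ahead of the robot, y to its left, z up, the work surface at z = 0. Lengths are in m, angles in degrees, forces in N, time in s.
With the tool pointing down it reaches from about 0.35 to 0.9 m from the base axis. Payload 8.1 kg.
Tool frame: the origin (TCP) lies at the very end of the fingers, on their centre line; the grasp point (between the pads) lies 19 mm behind it; z points along the fingers, y is the direction in which the jaws open and shut (so a half turn about z gives the same grasp; the last joint's range is limited). The gripper opens to 85 mm and grips with 20 to 120 N. Pads are 22 mm wide; open, the fingers measure 114 mm over their backs; the gripper's body (76 mm by 85 mm) begins 54 mm behind the grasp point. The pads swing forward as they close: fully open they stand 13 mm farther back than shut.
Start: joints at [67.632, 24.895, 1.432, 90.138, -0.665, 64.973, -4.303], TCP at [0.177, -0.599, 0.231] pointing down, gripper open.
Joint ranges: [-149.89, 149.89], [-25.12, 119.58], [-72.63, 75.52], [4.76, 147.25], [-75.54, 255.54], [6.69, 114.76], [-157.13, 157.13]. Speed limits (degrees/s): [127.2, 127.2, 172.46, 172.46, 180, 180, 180].

INTERFACE

Orientations are given as a 3x3 rotation matrix whose columns are the frame's x, y, z axes.
In Python, from workcell import ctrl gives the robot as it stands.
- The arm moves only by the shell command python3 -m creep 'ROWS' [FORCE]. ROWS is JSON, a list of rows, each a list of 5 numbers: the shift along the world's x, y, z in m, then the turn about the world's z in rad, then the opening in per cent of the stroke, from 0 (shut) to 100 (fully open). A call has 1 to 10 rows; each row is the pose to reach, as a shift and turn from the pose commanded when the call began; what a row does not reach only later rows make up. A row lasts 1/10 s, in which the tool goes at most 50 mm and 8.59 degrees, less where a joint would pass 70% of its speed; a pose out of reach is approached as far as the arm can. A call with a gripper value outside its range is refused whole. The fingers move at their own pace and stop on an object; FORCE is the grip in N (left out, the last holds). Time passes only in rows, so rows that repeat a pose let the fingers close. It gives the time, the measured TCP pose, the force and the opening at its end, in the units of the state.
- ctrl.get_state(): the state, without advancing time (a new reading comes with each control period).
- ctrl.read_camera(name): name is "scene" or "top"; returns a dict with "pixels" (384x512x3 uint8, red, green, blue), "intrinsics" (3x3 intrinsics, pixels), "world_from_camera" (4x4, takes a point from camera to world coordinates). Camera axes: x right, y up, looking along -z (the intrinsics and any distortion apply to the point x, -y, -z); pixel columns grow to the right and rows downward; lengths in m; the calibration is good to about 2 mm. A picture is of the moment at which its call begins. There is no depth.
- ctrl.hand_in(): hands the job in, once; it reports no verdict.
The state is a dict: "time": time; "joint_pos": joint angles; "qd": joint speeds; "tau": joint torques, N m; "position": TCP position; "orientation": TCP orientation; "wrist_force": force on the tool from outside, world axes, zero at the start; "ft_torque": the same for the moment, N m; "opening": finger opening in m.
Only numpy, scipy, OpenCV 4.12 (cv2) and the standard library are available. Lean on these libraries where they do the work, as an engineer would, in place of code of your own. Each camera call takes 0.05 s, during which the arm holds its last target.

## Working session

There is one attempt and no reset: what is moved stays moved. The work goes in short steps, Python scripts to look and compute and a shell command to move; the robot and the scene stay as the last step left them, time stands still between calls to the robot, and variables do not carry over. Pictures are saved under pics/ and viewed, and the job is handed in when it is done.

```bash
mkdir -p pics; ls; python3 - <<'E'
from workcell import ctrl
import cv2,numpy as np
for n in("scene","top"):
    c=ctrl.read_camera(n); cv2.imwrite(f"pics/{n}0.png",c["pixels"][:,:,::-1]); print(n,np.round(c["intrinsics"],2).tolist(),np.round(c["world_from_camera"],4).tolist(),[k for k in c])
s=ctrl.get_state();print(s)
E
```

```text
pics
scene [[476.26, 0.0, 258.1], [0.0, 476.26, 191.19], [0.0, 0.0, 1.0]] [[-0.421, -0.761, 0.4936, 0.997], [0.907, -0.3453, 0.2411, 0.1768], [-0.013, 0.5492, 0.8356, 0.9461], [0.0, 0.0, 0.0, 1.0]] ['pixels', 'intrinsics', 'world_from_camera']
top [[379.67, 0.0, 255.83], [0.0, 379.67, 187.52], [0.0, 0.0, 1.0]] [[-0.0078, 0.9976, -0.0682, 0.4497], [-0.9998, -0.0089, -0.0157, -0.0585], [-0.0162, 0.0681, 0.9975, 0.9562], [0.0, 0.0, 0.0, 1.0]] ['pixels', 'intrinsics', 'world_from_camera']
{'time': 0.1, 'joint_pos': array([67.63146943, 24.93002448,  1.42840244, 90.18343978, -0.66714574,
       64.97330668, -4.30392821]), 'qd': array([-0.01216523, -0.08221487,  0.02734291, -0.18633761, -0.11042692,
       -0.04751445,  0.03250196]), 'tau': array([ 2.02665884e-03, -6.71762753e+01,  1.02764659e+00, -3.16906393e+01,
        1.57294393e-02,  7.21761928e-03, -4.38383529e-05]), 'position': array([ 0.17726533, -0.59886578,  0.23063336]), 'orientation': array([[ 9.58888199e-01,  2.83783751e-01, -4.52224866e-04],
       [ 2.83784104e-01, -9.58887329e-01,  1.29349561e-03],
       [-6.65596565e-05, -1.36865191e-03, -9.99999061e-01]]), 'wrist_force': array([-0.23319981, -0.08942237,  0.08679411]), 'ft_torque': array([ 0.0489315 , -0.03193382,  0.01698726]), 'opening': 0.085106129114412}
```

View pics/scene0.png

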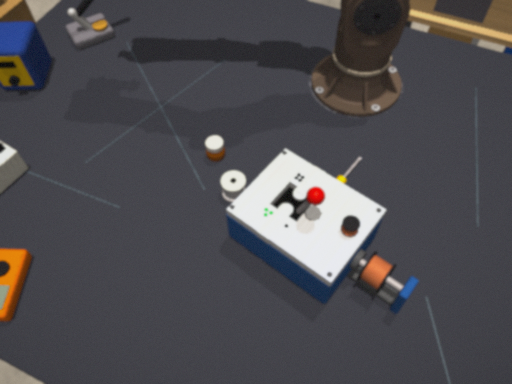

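View pics/top0.png

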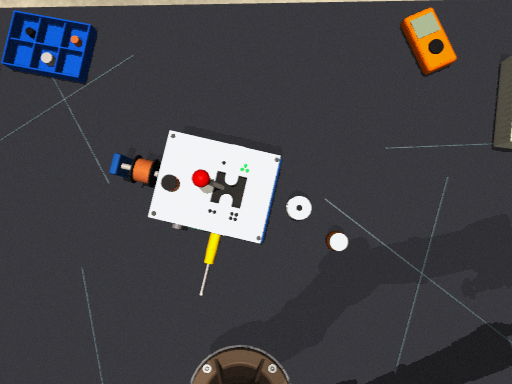

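The top view shows the winder plate with corners at about (171,131), (281,156), (262,242) and (149,216). The red knob is at (201,178), and the gate is around (230,190). The bobbin is at (170,183), the spool at (299,208), the jar at (339,241), and the driver runs along (213,235)-(201,295). I'll zoom in next.

```bash
python3 - <<'E'
import cv2,numpy as np
a=cv2.imread("pics/top0.png")[115:255,100:290]; a=cv2.resize(a,None,fx=4,fy=4,interpolation=cv2.INTER_CUBIC)
cv2.imwrite("pics/topz.png",a)
a=cv2.imread("pics/scene0.png")[140:300,220:400]; a=cv2.resize(a,None,fx=3.7,fy=3.7,interpolation=cv2.INTER_CUBIC)
cv2.imwrite("pics/scz.png",a)
E
```

```text
(no output)
```

View pics/topz.png

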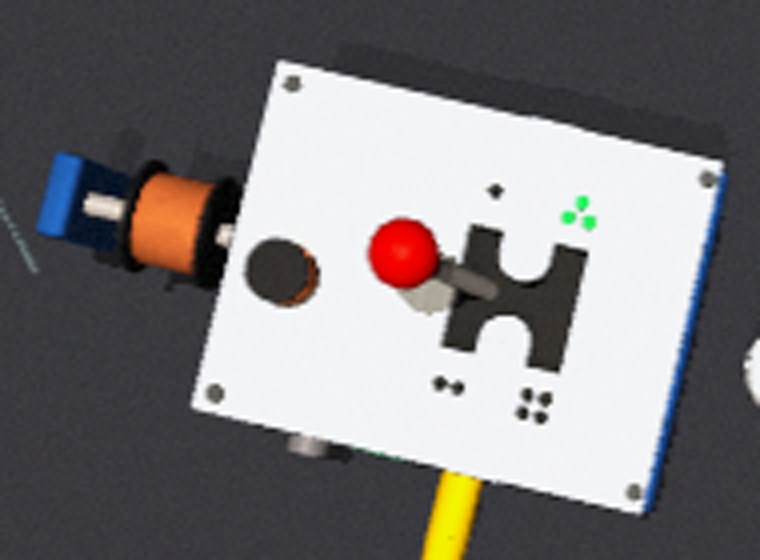

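View pics/scz.png

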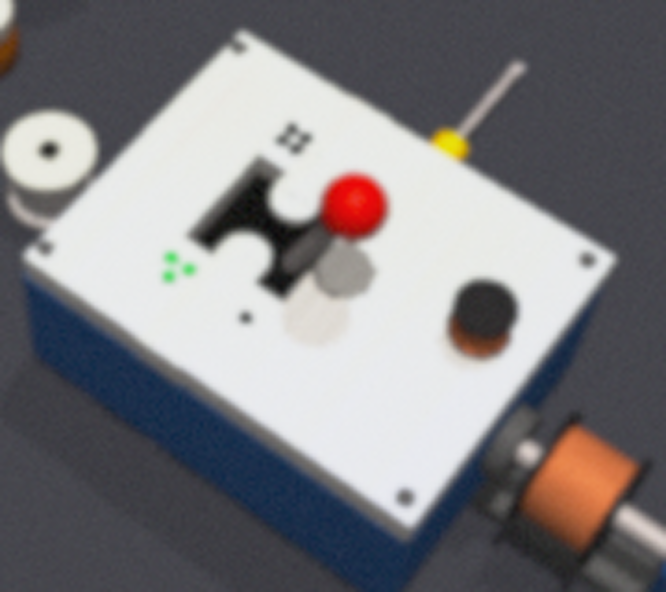

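```bash
cat > h.py <<'E'
import numpy as np,cv2
from scipy.optimize import least_squares
K={"scene":np.array([[476.26,0,258.1],[0,476.26,191.19],[0,0,1]]),"top":np.array([[379.67,0,255.83],[0,379.67,187.52],[0,0,1]])}
W={"scene":np.array([[-0.421,-0.761,0.4936,0.997],[0.907,-0.3453,0.2411,0.1768],[-0.013,0.5492,0.8356,0.9461],[0,0,0,1]]),
"top":np.array([[-0.0078,0.9976,-0.0682,0.4497],[-0.9998,-0.0089,-0.0157,-0.0585],[-0.0162,0.0681,0.9975,0.9562],[0,0,0,1]])}
def proj(n,p):
    p=np.atleast_2d(p); c=(p-W[n][:3,3])@W[n][:3,:3]; c=c*[1,-1,-1]; u=c@K[n].T; return u[:,:2]/u[:,2:]
def ray(n,px):
    d=np.linalg.inv(K[n])@[px[0],px[1],1]; return W[n][:3,3],W[n][:3,:3]@(d*[1,-1,-1])
def onz(n,px,z):
    o,d=ray(n,px); return o+d*(z-o[2])/d[2]
def tri(pt,ps):
    f=lambda X:np.r_[proj("top",X)[0]-pt,proj("scene",X)[0]-ps]
    r=least_squares(f,[.5,0,.15]); return r.x,r.fun
def red(img):
    b,g,r=[img[:,:,i].astype(int) for i in range(3)]
    m=((r>110)&(g<60)&(b<60)).astype(np.uint8)
    n,l,s,c=cv2.connectedComponentsWithStats(m); 
    k=1+np.argmax(s[1:,4]); x,y,w,h,a=s[k]; return np.array([x+(w-1)/2,y+(h-1)/2]),c[k],a,(w,h)
E
python3 - <<'E'
from h import *
t=lambda X:(np.array(X)+.5)/4-.5+[100,115]
s=lambda X:(np.array(X)+.5)/3.7-.5+[220,140]
loc=np.array([[.1,.13,.125],[.1,-.13,.125],[-.1,-.13,.125],[-.1,.13,.125]])
pt=np.array([t(x) for x in[(279,61),(723,161),(643,515),(191,407)]])
ps=np.array([s(x) for x in[(410,530),(22,258),(241,30),(615,258)]])
def T(q,l):
    c,sn=np.cos(q[2]),np.sin(q[2]); l=np.atleast_2d(l); return np.c_[q[0]+c*l[:,0]-sn*l[:,1],q[1]+sn*l[:,0]+c*l[:,1],l[:,2]]
for use in("ts","t","s"):
    f=lambda q:np.concatenate(([(proj("top",T(q,loc))-pt).ravel()] if "t" in use else [])+([(proj("scene",T(q,loc))-ps).ravel()] if "s" in use else []))
    r=least_squares(f,[.5,0,0]); print(use,r.x,np.degrees(r.x[2]),np.round(r.fun,1))
    if use=="ts": q=r.x
print("gate",T(q,[0,-.03,.125]),"pivot",T(q,[0,-.03,.055]))
a=red(cv2.imread("pics/top0.png"));b=red(cv2.imread("pics/scene0.png"));print(a,b)
X,e=tri(a[0],b[0]);print("knob",X,e)
c,sn=np.cos(q[2]),np.sin(q[2]);d=X-T(q,[0,-.03,.055])[0]
dl=np.array([c*d[0]+sn*d[1],-sn*d[0]+c*d[1],d[2]]);print("local",dl,np.linalg.norm(dl),"fore",np.arctan2(dl[0],np.hypot(dl[1],dl[2])),"side",np.arctan2(-dl[1],dl[2]))
print("bobbin top",onz("top",t((281,270)),.15))
for nm,fo,si in[("now?",0,-.33),("mid",0,0),("R",0,.33),("3",.356,.33)]:
    print(nm,T(q,[.155*np.sin(fo),-.03-.155*np.sin(si)*np.cos(fo),.055+.155*np.cos(si)*np.cos(fo)]))
E
```

```text
ts [ 0.51150925  0.04522228 -0.2393152 ] -13.711751159880555 [-0.8 -1.1  2.1  0.2  1.4  0.6 -1.   0.   1.5  0.8 -1.3 -1.  -0.9 -0.6
  1.9  0.5]
t [ 0.51137405  0.04613407 -0.23667465] -13.560458645967376 [-1.4 -1.   1.6  0.   1.1  0.5 -1.4  0.3]
s [ 0.51158756  0.0444873  -0.2416838 ] -13.847461802829422 [ 0.9  0.7 -1.6 -1.2 -1.1 -0.7  1.5  0.5]
gate [[0.50439813 0.01607726 0.125     ]] pivot [[0.50439813 0.01607726 0.055     ]]
(array([201., 178.]), array([200.50442478, 177.98230088]), np.int32(226), (np.int32(17), np.int32(17))) (array([315. , 195.5]), array([315.0245098 , 195.61764706]), np.int32(204), (np.int32(17), np.int32(16)))
knob [0.52163756 0.06250236 0.20100437] [ 0.23306541 -0.09978353  0.23511303 -0.00991097]
local [0.00574363 0.04918839 0.14600437] 0.1541744614070615 fore 0.037262707441080116 side -0.3249541656145146
bobbin top [0.51802236 0.13793935 0.15      ]
now? [[0.51630373 0.0648725  0.20163656]]
mid [[0.50439813 0.01607726 0.21      ]]
R [[ 0.49249253 -0.03271797  0.20163656]]
3 [[ 0.54572125 -0.04246363  0.19244222]]
```

The stick is already near the cross channel (fore ≈ 0.04, side ≈ -0.325), with the knob at (0.522, 0.063, 0.201). I'll shut the fingers, line the tool up with the winder and move in high to the left of the knob.

```bash
python3 -m creep '[[0,0,0.02,0,60],[0.01,0.02,0.045,-0.05,20],[0.03,0.06,0.07,-0.1,0],[0.045,0.09,0.07,-0.15,0],[0.06,0.12,0.07,-0.2,0],[0.08,0.16,0.07,-0.25,0],[0.1,0.2,0.07,-0.3,0],[0.12,0.24,0.07,-0.35,0],[0.14,0.28,0.07,-0.4,0],[0.155,0.31,0.07,-0.45,0]]' 20
python3 -m creep '[[0.02,0.04,0,-0.02,0],[0.04,0.08,0,-0.04,0],[0.06,0.12,0,-0.06,0],[0.08,0.16,0,-0.077,0],[0.1,0.2,0,-0.077,0],[0.12,0.24,0,-0.077,0],[0.14,0.28,0,-0.077,0],[0.16,0.32,0,-0.077,0],[0.18,0.36,0,-0.077,0],[0.19,0.38,0,-0.077,0]]'
python3 -m creep '[[0.005,0.01,0,0,0],[0.01,0.021,0,0,0],[0.01,0.021,0,0,0]]'
```

```text
time: 1.1
position: [0.3332, -0.2865, 0.3012]
orientation: [[0.987, -0.162, -0.0], [-0.162, -0.987, 0.0], [-0.0, -0.0, -1.0]]
wrist_force: [0.3, -0.7, 0.2]
opening: -0.0
time: 2.1
position: [0.5229, 0.0948, 0.3009]
orientation: [[0.972, -0.233, -0.0], [-0.233, -0.972, 0.002], [-0.001, -0.002, -1.0]]
wrist_force: [-0.4, -0.4, 0.4]
opening: -0.0001
time: 2.4
position: [0.5324, 0.1121, 0.3011]
orientation: [[0.972, -0.237, -0.0], [-0.237, -0.972, 0.0], [-0.0, -0.0, -1.0]]
wrist_force: [0.7, -0.2, 0.3]
opening: 0.0001
```

```bash
python3 -m creep '[[0,0,-0.02,0,0],[0,0,-0.04,0,0],[0,0,-0.06,0,0],[0,0,-0.08,0,0],[0,0,-0.1,0,0],[0,0,-0.115,0,0],[0,0,-0.115,0,0]]'
python3 - <<'E'
from workcell import ctrl
import cv2
for n,(x,y) in(("scene",(220,100)),("top",(110,100))):
    c=ctrl.read_camera(n)["pixels"][:,:,::-1]; cv2.imwrite(f"pics/{n}1f.png",c)
    cv2.imwrite(f"pics/{n}1.png",cv2.resize(c[y:y+180,x:x+200],None,fx=3.2,fy=3.2,interpolation=cv2.INTER_CUBIC))
E
```

```text
time: 3.1
position: [0.531, 0.1094, 0.1846]
orientation: [[0.971, -0.239, -0.003], [-0.239, -0.971, -0.002], [-0.003, 0.003, -1.0]]
wrist_force: [-0.3, -0.2, 0.7]
opening: 0.0002
```

View pics/scene1.png

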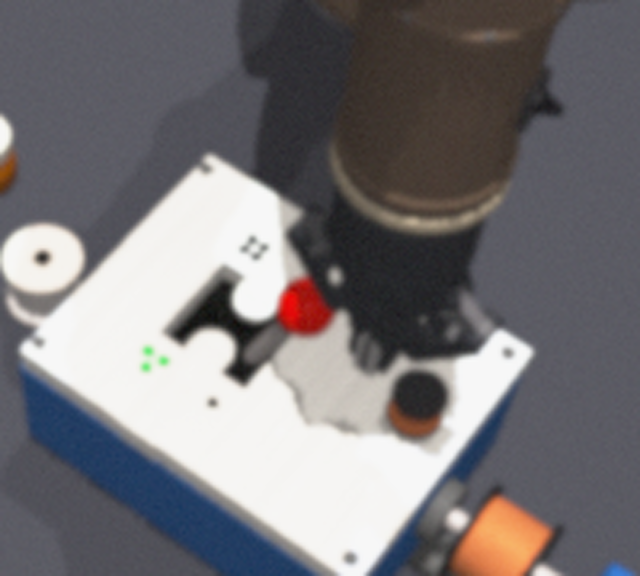

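View pics/top1.png

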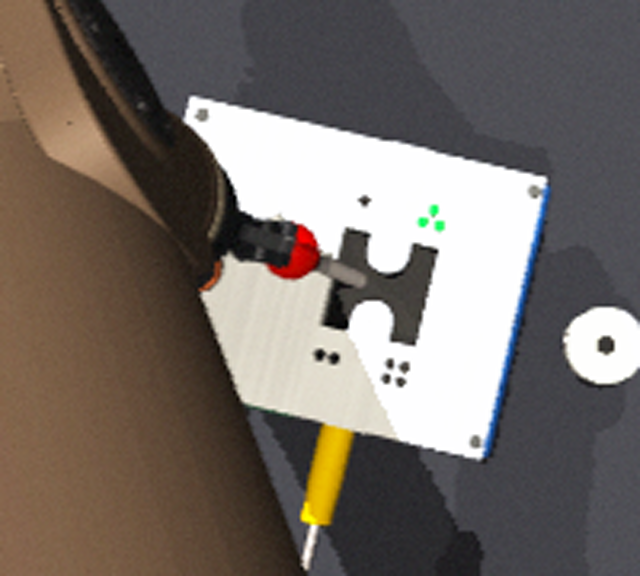

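The shut fingers stand just left of the knob. In the zoomed top view the knob is at (292,252) and the fingers at (265,240), over the bobbin with clearance. I'll raise them slightly so only the tips touch, then push gently to the right.

```bash
python3 -m creep '[[0,0,0.007,0,0],[-0.0007,-0.0029,0.007,0,0],[-0.0014,-0.0058,0.007,0,0],[-0.0021,-0.0087,0.007,0,0],[-0.0028,-0.0117,0.007,0,0],[-0.0036,-0.0146,0.007,0,0],[-0.0043,-0.0175,0.007,0,0],[-0.005,-0.0204,0.007,0,0]]'
python3 -m creep '[[-0.0005,-0.0019,0,0,0],[-0.001,-0.0039,0,0,0],[-0.0014,-0.0058,0,0,0],[-0.0019,-0.0078,0,0,0]]'
python3 -m creep '[[-0.0005,-0.0019,0,0,0],[-0.001,-0.0039,0,0,0],[-0.0014,-0.0058,0,0,0],[-0.0019,-0.0078,0,0,0]]'
python3 - <<'E'
from workcell import ctrl
import cv2
for n,(x,y) in(("scene",(220,100)),("top",(110,100))):
    c=ctrl.read_camera(n)["pixels"][:,:,::-1]; cv2.imwrite(f"pics/{n}2f.png",c)
    cv2.imwrite(f"pics/{n}2.png",cv2.resize(c[y:y+180,x:x+200],None,fx=3.2,fy=3.2,interpolation=cv2.INTER_CUBIC))
E
```

```text
time: 4.0
position: [0.5278, 0.0919, 0.1937]
orientation: [[0.972, -0.237, 0.001], [-0.237, -0.972, 0.001], [0.001, -0.001, -1.0]]
wrist_force: [0.7, 4.0, 5.5]
opening: -0.0001
time: 4.4
position: [0.5261, 0.0844, 0.194]
orientation: [[0.972, -0.236, 0.002], [-0.236, -0.972, 0.001], [0.001, -0.002, -1.0]]
wrist_force: [1.7, 3.2, 3.2]
opening: -0.0
time: 4.8
position: [0.5234, 0.0754, 0.1932]
orientation: [[0.971, -0.237, -0.0], [-0.237, -0.971, -0.0], [-0.0, 0.0, -1.0]]
wrist_force: [0.9, 2.4, 1.9]
opening: 0.0003
```

View pics/scene2.png

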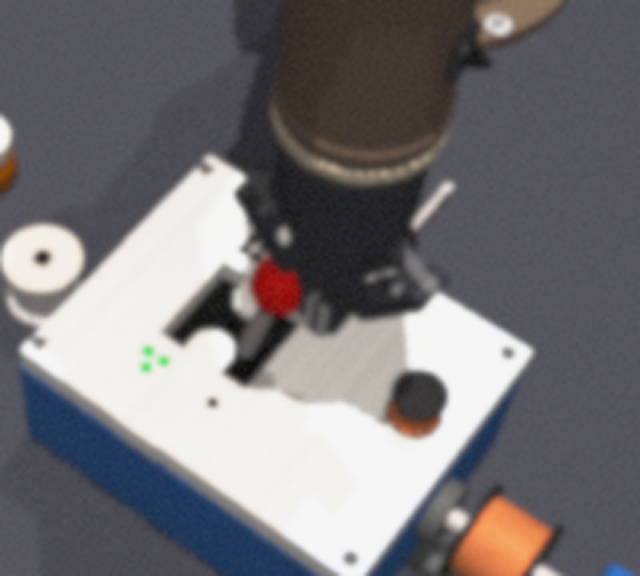

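View pics/top2.png

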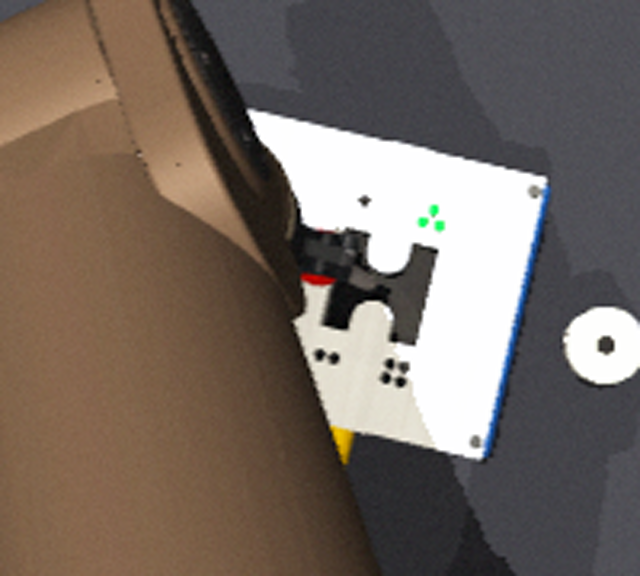

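The knob is now at (277,288) in the zoomed scene view, about 12 mm further across, with contact of 3-4 N. The upward force suggests the knuckle also rides on the knob, so I'll raise the tool a little while pushing.

```bash
python3 -m creep '[[-0.0005,-0.0019,0.002,0,0],[-0.001,-0.0039,0.004,0,0],[-0.0014,-0.0058,0.006,0,0],[-0.0019,-0.0078,0.007,0,0],[-0.0024,-0.0097,0.008,0,0],[-0.0028,-0.0117,0.009,0,0]]'
python3 -m creep '[[-0.0005,-0.0019,0,0,0],[-0.001,-0.0039,0,0,0],[-0.0014,-0.0058,0,0,0],[-0.0019,-0.0078,0,0,0]]'
python3 - <<'E'
from workcell import ctrl
import cv2
from h import *
for n,(x,y) in(("scene",(220,100)),):
    c=ctrl.read_camera(n)["pixels"][:,:,::-1]; cv2.imwrite(f"pics/{n}3f.png",c)
    cv2.imwrite(f"pics/{n}3.png",cv2.resize(c[y:y+180,x:x+200],None,fx=3.2,fy=3.2,interpolation=cv2.INTER_CUBIC))
    print(red(c))
E
```

```text
time: 5.5
position: [0.5207, 0.0638, 0.2024]
orientation: [[0.971, -0.237, -0.0], [-0.237, -0.971, -0.0], [-0.0, 0.0, -1.0]]
wrist_force: [-0.2, 1.8, -0.2]
opening: -0.0003
time: 5.9
position: [0.5191, 0.0563, 0.2026]
orientation: [[0.972, -0.237, 0.001], [-0.237, -0.972, 0.0], [0.001, -0.0, -1.0]]
wrist_force: [1.6, 2.2, 3.7]
opening: 0.0003
(array([297.5, 183. ]), array([297.7752809 , 183.39325843]), np.int32(178), (np.int32(14), np.int32(17)))
```

View pics/scene3.png

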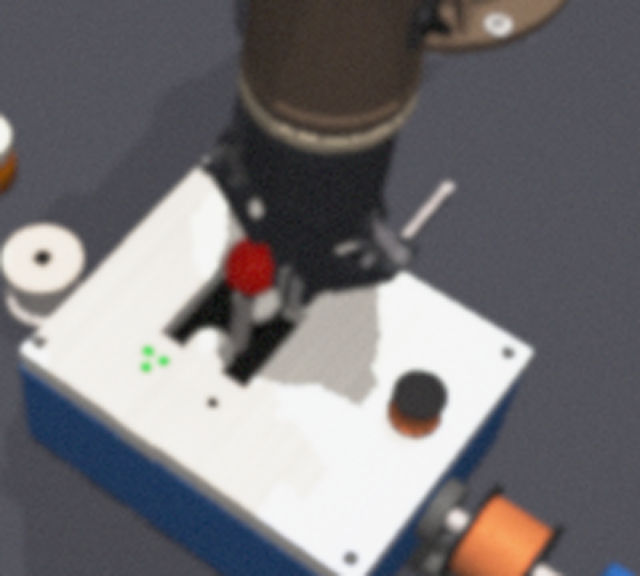

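```bash
cat >> h.py <<'E'
G=np.array([.5044,.0161]);TH=-.2393
def loc2w(l):
    c,s=np.cos(TH),np.sin(TH); return np.array([G[0]+c*l[0]-s*l[1],G[1]+s*l[0]+c*l[1],l[2]])
def w2loc(p):
    c,s=np.cos(TH),np.sin(TH); d=np.array(p[:2])-G; return np.array([c*d[0]+s*d[1],-s*d[0]+c*d[1],p[2]])
def knob(fo,si): return loc2w([.155*np.sin(fo),-.155*np.sin(si)*np.cos(fo),.055+.155*np.cos(si)*np.cos(fo)])
def lever(n,px):
    r=least_squares(lambda q:proj(n,knob(*q))[0]-px,[0,0]); return r.x
def circ(img):
    "enclosing circle of the red blob, px"
    b,g,r=[img[:,:,i].astype(int) for i in range(3)]
    m=((r>90)&(g<60)&(b<60)).astype(np.uint8); cs,_=cv2.findContours(m,cv2.RETR_EXTERNAL,cv2.CHAIN_APPROX_NONE)
    if not cs: return None
    return cv2.minEnclosingCircle(max(cs,key=cv2.contourArea))
E
python3 - <<'E'
from h import *
for i in "0123":
    c=circ(cv2.imread(f"pics/scene{i}f.png" if i!="0" else "pics/scene0.png"));print(i,c,lever("scene",np.array(c[0])))
    k=knob(*lever("scene",np.array(c[0])));print(w2loc(k))
print(lever("top",[201,178]))
for p in([.5234,.0754,.1932],[.5191,.0563,.2026]):print(w2loc(p))
E
```

```text
0 ((14.0, 286.0), 36.7696533203125) [0.92270873 1.62985251]
[ 0.12357215 -0.09340463  0.04947746]
1 ((314.1130676269531, 195.7110595703125), 9.177079200744629) [ 0.05213633 -0.316271  ]
[0.00807747 0.04814332 0.20211212]
2 ((306.5, 189.0), 9.34087085723877) [ 0.04772722 -0.19471743]
[0.00739491 0.02995669 0.2068977 ]
3 ((297.5, 183.0), 9.013978004455566) [ 0.05348947 -0.06315903]
[0.00828692 0.00976915 0.20946971]
[ 0.03486525 -0.32477447]
[0.00440314 0.06211362 0.1932    ]
[0.0047528 0.0425387 0.2026   ]
```

The contact distance matches the model (33 mm), and the stick is at side -0.06, fore ~0.05. I'll keep pushing across.

```bash

python3 -m creep '[[-0.0006,-0.0024,0,0,0],[-0.0012,-0.0049,0,0,0],[-0.0018,-0.0073,0,0,0],[-0.0024,-0.0097,0,0,0],[-0.003,-0.0121,0,0,0]]'
python3 -m creep '[[-0.0006,-0.0024,0,0,0],[-0.0012,-0.0049,0,0,0],[-0.0018,-0.0073,0,0,0],[-0.0024,-0.0097,0,0,0],[-0.003,-0.0121,0,0,0]]'
python3 -m creep '[[-0.0006,-0.0024,0,0,0],[-0.0012,-0.0049,0,0,0],[-0.0018,-0.0073,-0.001,0,0],[-0.0024,-0.0097,-0.001,0,0],[-0.003,-0.0121,-0.002,0,0]]'
python3 - <<'E'
from workcell import ctrl
import cv2
from h import *
print(w2loc(ctrl.get_state()["position"]))
for n,(x,y) in(("scene",(220,100)),):
    c=ctrl.read_camera(n)["pixels"][:,:,::-1].copy(); cv2.imwrite(f"pics/{n}4f.png",c)
    cv2.imwrite(f"pics/{n}4.png",cv2.resize(c[y:y+180,x:x+200],None,fx=3.2,fy=3.2,interpolation=cv2.INTER_CUBIC))
    k=red(c);print(k,lever(n,k[0]))
E
```

```text
time: 6.45
position: [0.5157, 0.0437, 0.2022]
orientation: [[0.971, -0.237, -0.0], [-0.237, -0.971, -0.0], [-0.0, 0.0, -1.0]]
wrist_force: [0.9, 1.9, 2.7]
opening: 0.0003
time: 6.95
position: [0.5128, 0.0317, 0.2023]
orientation: [[0.971, -0.237, -0.0], [-0.237, -0.971, -0.0], [-0.0, 0.0, -1.0]]
wrist_force: [0.2, 1.5, 2.6]
opening: 0.0001
time: 7.45
position: [0.5098, 0.0197, 0.2003]
orientation: [[0.972, -0.237, -0.0], [-0.237, -0.972, -0.0], [0.0, 0.0, -1.0]]
wrist_force: [0.3, 1.5, 2.0]
opening: -0.0001
[0.0044329  0.00473998 0.20029628]
(array([281. , 173.5]), array([281.58860759, 173.60759494]), np.int32(158), (np.int32(13), np.int32(16))) [0.05508172 0.1859413 ]
```

View pics/scene4.png

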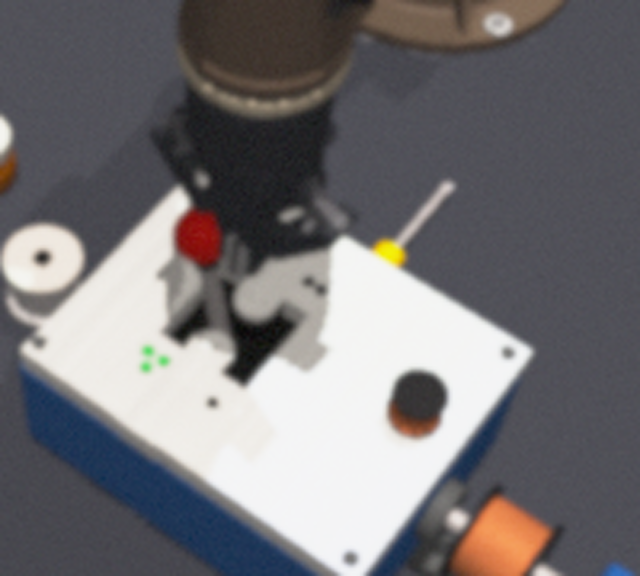

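The stick has passed the middle, with side 0.19. About 22 mm is left, so I'll go slower and watch the force.

```bash

python3 -m creep '[[-0.0005,-0.0019,0,0,0],[-0.001,-0.0039,-0.001,0,0],[-0.0014,-0.0058,-0.001,0,0],[-0.0019,-0.0078,-0.002,0,0],[-0.0024,-0.0097,-0.003,0,0],[-0.0028,-0.0117,-0.003,0,0]]'
python3 -m creep '[[-0.0004,-0.0015,0,0,0],[-0.0007,-0.0029,0,0,0],[-0.0011,-0.0044,-0.001,0,0],[-0.0014,-0.0058,-0.001,0,0],[-0.0018,-0.0073,-0.001,0,0],[-0.0021,-0.0087,-0.001,0,0]]'
python3 - <<'E'
from workcell import ctrl
import cv2
from h import *
print(w2loc(ctrl.get_state()["position"]))
for n,(x,y) in(("scene",(220,100)),):
    c=ctrl.read_camera(n)["pixels"][:,:,::-1].copy(); cv2.imwrite(f"pics/{n}5f.png",c)
    cv2.imwrite(f"pics/{n}5.png",cv2.resize(c[y:y+180,x:x+200],None,fx=3.2,fy=3.2,interpolation=cv2.INTER_CUBIC))
    k=red(c);print(k,lever(n,k[0]))
E
```

```text
time: 8.1
position: [0.5069, 0.008, 0.1972]
orientation: [[0.972, -0.237, -0.0], [-0.237, -0.972, -0.0], [-0.0, 0.0, -1.0]]
wrist_force: [0.0, 0.1, 0.2]
opening: -0.0002
time: 8.7
position: [0.5049, -0.0006, 0.1962]
orientation: [[0.972, -0.237, -0.0], [-0.237, -0.972, -0.0], [-0.0, 0.0, -1.0]]
wrist_force: [0.6, 1.6, -1.4]
opening: -0.0003
[ 0.00440642 -0.01615151  0.19624448]
(array([272. , 169.5]), array([272.40993789, 169.29192547]), np.int32(161), (np.int32(13), np.int32(16))) [0.05380337 0.33104003]
```

View pics/scene5.png

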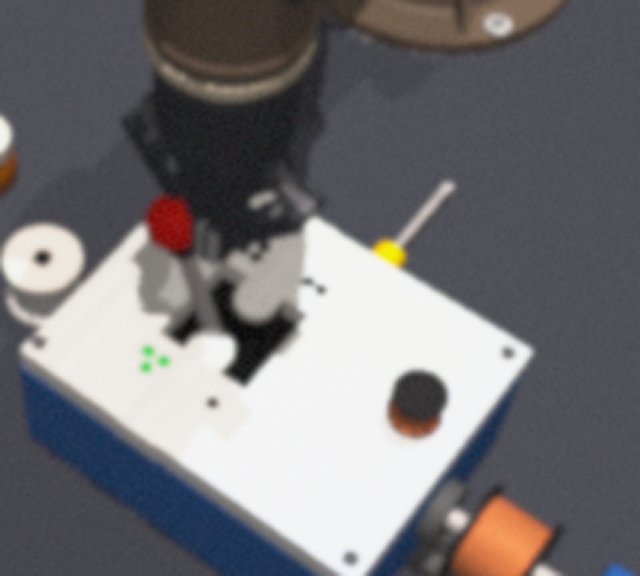

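The stick is in the right lane (side 0.33, fore ≈ 0.05). I'll back off to the left, go round behind the knob and then push forward.

```bash

python3 -m creep '[[0.001,0.004,0,0,0],[0.0024,0.01,0,0,0],[0.0048,0.02,0,0,0],[0.0048,0.02,0,0,0],[-0.0102,0.0236,0,0,0],[-0.0252,0.0272,0,0,0],[-0.04,0.0309,0,0,0],[-0.046,0.0323,0,0,0],[-0.046,0.0323,0,0,0]]'
python3 -m creep '[[-0.003,-0.0125,0,0,0],[-0.006,-0.025,0,0,0],[-0.009,-0.0375,0,0,0],[-0.012,-0.05,0,0,0],[-0.015,-0.0605,0,0,0],[-0.0165,-0.0665,0,0,0],[-0.0165,-0.0665,0,0,0]]'
python3 - <<'E'
from workcell import ctrl
import cv2
from h import *
print(w2loc(ctrl.get_state()["position"]))
for n,(x,y) in(("scene",(220,100)),("top",(130,100))):
    c=ctrl.read_camera(n)["pixels"][:,:,::-1].copy(); cv2.imwrite(f"pics/{n}6f.png",c)
    cv2.imwrite(f"pics/{n}6.png",cv2.resize(c[y:y+180,x:x+200],None,fx=3.2,fy=3.2,interpolation=cv2.INTER_CUBIC))
    k=red(c);print(k,lever(n,k[0]))
E
```

```text
time: 9.65
position: [0.4586, 0.032, 0.1965]
orientation: [[0.972, -0.236, 0.0], [-0.236, -0.972, -0.0], [0.0, 0.0, -1.0]]
wrist_force: [0.2, -0.3, -0.1]
opening: -0.0
time: 10.35
position: [0.4426, -0.0355, 0.1963]
orientation: [[0.971, -0.238, -0.0], [-0.238, -0.971, -0.0], [0.0, 0.0, -1.0]]
wrist_force: [-0.2, -0.5, -0.9]
opening: 0.0002
[-0.04780732 -0.064828    0.19630131]
(array([273., 168.]), array([273.46636771, 168.01345291]), np.int32(223), (np.int32(17), np.int32(19))) [0.02759754 0.33541114]
(array([426. ,  46.5]), array([416.95217391,  50.26956522]), np.int32(230), (np.int32(51), np.int32(54))) [0.84564226 1.35816122]
```

View pics/scene6.png

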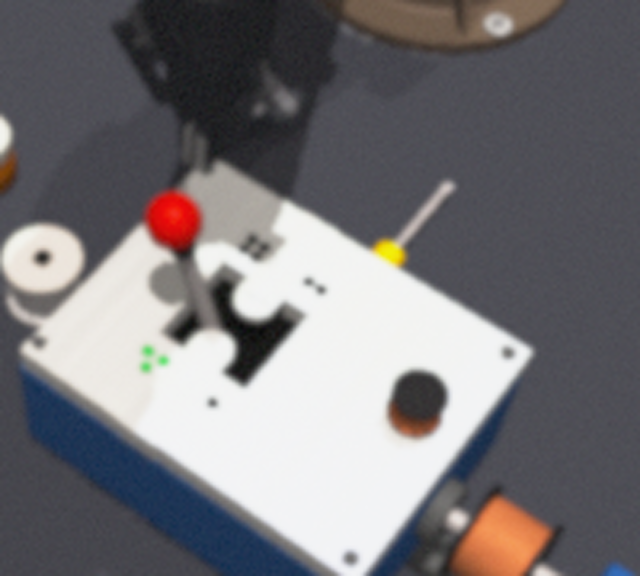

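View pics/top6.png

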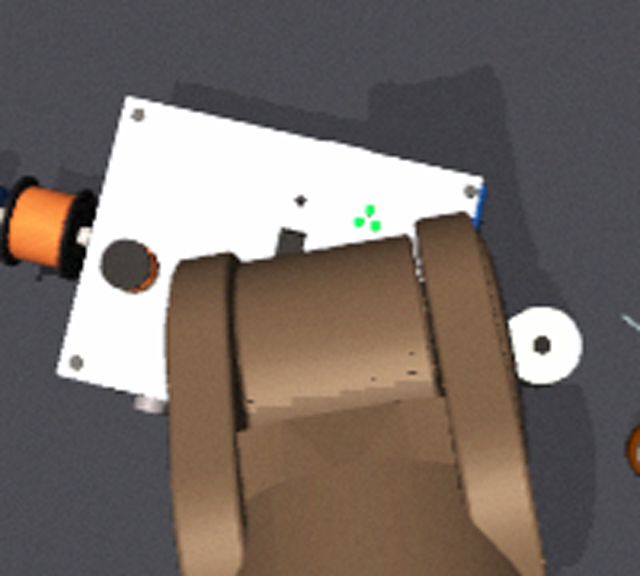

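Both knob and bobbin are fine: the knob is at (173,220) in the zoomed scene view, side 0.335, fore 0.03. I overshot sideways by 14 mm, so I'll correct that and push forward.

```bash

python3 -m creep '[[0.0018,0.0073,0,0,0],[0.0036,0.0145,0,0,0],[0.0036,0.0145,0,0,0],[0.0075,0.0135,0,0,0],[0.0114,0.0126,0,0,0],[0.0153,0.0116,0,0,0],[0.0182,0.0109,0,0,0],[0.0211,0.0102,0,0,0]]'
python3 -m creep '[[0.0024,-0.0006,0,0,0],[0.0049,-0.0012,0,0,0],[0.0073,-0.0018,0,0,0],[0.0097,-0.0024,0,0,0],[0.0121,-0.003,0,0,0]]'
python3 - <<'E'
from workcell import ctrl
import cv2
from h import *
print(w2loc(ctrl.get_state()["position"]))
for n,(x,y) in(("scene",(200,80)),):
    c=ctrl.read_camera(n)["pixels"][:,:,::-1].copy(); cv2.imwrite(f"pics/{n}7f.png",c)
    cv2.imwrite(f"pics/{n}7.png",cv2.resize(c[y:y+180,x:x+200],None,fx=3.2,fy=3.2,interpolation=cv2.INTER_CUBIC))
    k=red(c);print(k,lever(n,k[0]))
E
```

```text
time: 11.25
position: [0.4639, -0.0248, 0.1963]
orientation: [[0.971, -0.237, -0.0], [-0.237, -0.971, -0.0], [-0.0, 0.0, -1.0]]
wrist_force: [0.3, 0.6, -0.1]
opening: 0.0002
time: 11.75
position: [0.4756, -0.0275, 0.1963]
orientation: [[0.972, -0.237, -0.001], [-0.237, -0.972, -0.0], [-0.0, 0.0, -1.0]]
wrist_force: [-1.5, 0.6, 0.6]
opening: 0.0002
[-0.01764013 -0.04922428  0.19629325]
(array([272. , 170.5]), array([271.94893617, 169.9787234 ]), np.int32(235), (np.int32(17), np.int32(18))) [0.06750172 0.32019017]
```

View pics/scene7.png

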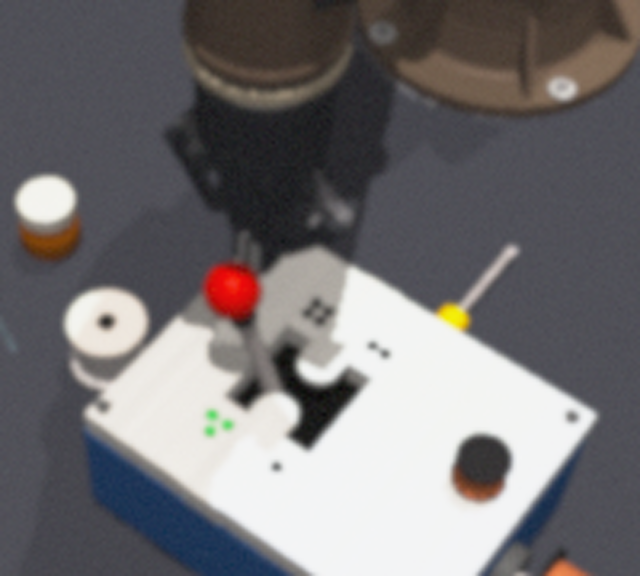

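Contact is made (fore 0.07, about 1.6 N). I'll continue forward and lower the tips as the knob drops.

```bash

python3 -m creep '[[0.0024,-0.0006,-0.001,0,0],[0.0049,-0.0012,-0.002,0,0],[0.0073,-0.0018,-0.003,0,0],[0.0097,-0.0024,-0.004,0,0],[0.0121,-0.003,-0.005,0,0]]'
python3 -m creep '[[0.0024,-0.0006,-0.001,0,0],[0.0049,-0.0012,-0.002,0,0],[0.0073,-0.0018,-0.003,0,0],[0.0097,-0.0024,-0.004,0,0],[0.0121,-0.003,-0.005,0,0]]'
python3 - <<'E'
from workcell import ctrl
import cv2
from h import *
print(w2loc(ctrl.get_state()["position"]))
for n,(x,y) in(("scene",(200,80)),):
    c=ctrl.read_camera(n)["pixels"][:,:,::-1].copy(); cv2.imwrite(f"pics/{n}8f.png",c)
    k=red(c);print(k,lever(n,k[0]))
E
```

```text
time: 12.3
position: [0.488, -0.0305, 0.1912]
orientation: [[0.972, -0.237, -0.0], [-0.237, -0.972, 0.0], [-0.0, -0.0, -1.0]]
wrist_force: [-2.5, 0.1, 1.1]
opening: -0.0001
time: 12.8
position: [0.5001, -0.0336, 0.1862]
orientation: [[0.971, -0.237, 0.0], [-0.237, -0.971, -0.0], [0.0, 0.0, -1.0]]
wrist_force: [-1.1, 0.6, 1.2]
opening: 0.0001
[ 0.00762049 -0.04925737  0.1862485 ]
(array([264., 180.]), array([264.37394958, 179.94117647]), np.int32(238), (np.int32(17), np.int32(17))) [0.22959208 0.32879165]
```

Fore is 0.23. About 17 mm is left, so I'll go slowly and watch the force for the stop.

```bash

python3 -m creep '[[0.0019,-0.0005,0,0,0],[0.0039,-0.0009,-0.001,0,0],[0.0058,-0.0014,-0.001,0,0],[0.0078,-0.0019,-0.002,0,0],[0.0097,-0.0024,-0.002,0,0]]'
python3 -m creep '[[0.0012,-0.0003,0,0,0],[0.0024,-0.0006,0,0,0],[0.0036,-0.0009,0,0,0]]'
python3 -m creep '[[0.001,-0.0002,0,0,0],[0.0019,-0.0005,0,0,0]]'
python3 - <<'E'
from workcell import ctrl
import cv2
from h import *
print(w2loc(ctrl.get_state()["position"]))
for n,(x,y) in(("scene",(200,80)),):
    c=ctrl.read_camera(n)["pixels"][:,:,::-1].copy(); cv2.imwrite(f"pics/{n}9f.png",c)
    cv2.imwrite(f"pics/{n}9.png",cv2.resize(c[y:y+180,x:x+200],None,fx=3.2,fy=3.2,interpolation=cv2.INTER_CUBIC))
    k=red(c);print(k,lever(n,k[0]))
E
```

```text
time: 13.35
position: [0.5097, -0.0359, 0.1842]
orientation: [[0.972, -0.237, -0.0], [-0.237, -0.972, 0.0], [-0.0, 0.0, -1.0]]
wrist_force: [-1.4, 1.4, -0.7]
opening: 0.0001
time: 13.65
position: [0.513, -0.0368, 0.1841]
orientation: [[0.972, -0.237, -0.001], [-0.237, -0.972, -0.0], [-0.001, 0.0, -1.0]]
wrist_force: [-1.6, 1.1, -1.3]
opening: 0.0004
time: 13.85
position: [0.5149, -0.0374, 0.1842]
orientation: [[0.972, -0.237, -0.001], [-0.237, -0.972, -0.0], [-0.001, 0.0, -1.0]]
wrist_force: [-2.6, 0.4, -2.1]
opening: -0.0001
[ 0.0228799  -0.04950808  0.18417946]
(array([260., 187.]), array([260.15879828, 187.00858369]), np.int32(233), (np.int32(17), np.int32(17))) [0.33239298 0.32205963]
```

View pics/scene9.png

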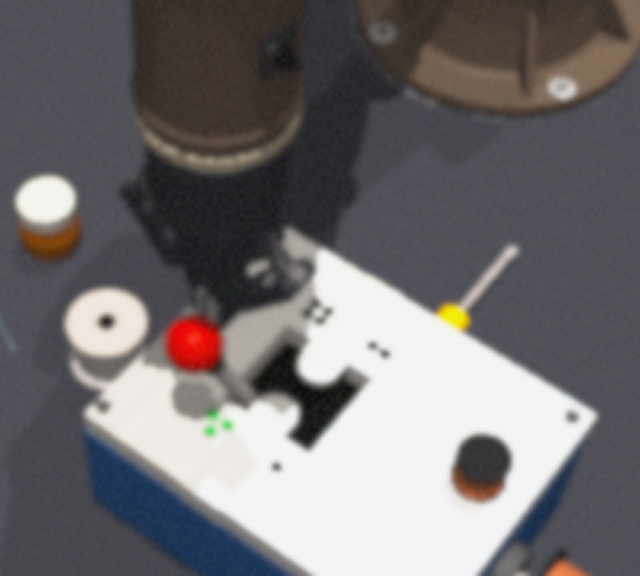

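Fore is ≈ 0.33. I'll feel for the stop in millimetre steps.

```bash

python3 -m creep '[[0.0005,-0.0001,0,0,0],[0.001,-0.0002,0,0,0]]' | grep -E "force|position"
python3 -m creep '[[0.0005,-0.0001,0,0,0],[0.001,-0.0002,0,0,0]]' | grep -E "force|position"
python3 -m creep '[[0.0005,-0.0001,0,0,0],[0.001,-0.0002,0,0,0]]' | grep -E "force|position"
python3 - <<'E'
from workcell import ctrl
from h import *
c=ctrl.read_camera("scene")["pixels"][:,:,::-1].copy();k=red(c);print(k,lever("scene",k[0]))
E
```

```text
position: [0.5159, -0.0376, 0.1843]
wrist_force: [-1.2, 0.7, -1.4]
position: [0.517, -0.0378, 0.1843]
wrist_force: [-2.4, 0.8, -1.4]
position: [0.5179, -0.0379, 0.1842]
wrist_force: [-2.7, 0.8, -2.5]
(array([259., 188.]), array([259.54148472, 188.33624454]), np.int32(229), (np.int32(17), np.int32(17))) [0.34885761 0.32785095]
```

```bash

python3 -m creep '[[0.0005,-0.0001,0,0,0],[0.001,-0.0002,0,0,0]]' | grep -E "force|position"
python3 -m creep '[[0.0005,-0.0001,0,0,0],[0.001,-0.0002,0,0,0]]' | grep -E "force|position"
```

```text
position: [0.5187, -0.0381, 0.1841]
wrist_force: [-4.9, 0.8, -3.6]
position: [0.5195, -0.0382, 0.184]
wrist_force: [-5.4, 0.3, -4.9]
```

The force is rising (5.4 N) and the tool is lagging, so the stick is at the stop. I'll back off straight, rise, and check.

```bash

python3 -m creep '[[-0.002,0.0005,0,0,0],[-0.005,0.0012,0,0,0],[-0.015,0.0037,0,0,0],[-0.03,0.0073,0,0,0],[-0.05,0.0122,0,0,0],[-0.06,0.0146,0.02,0,0],[-0.06,0.0146,0.06,0,0],[-0.06,0.0146,0.1,0,0],[-0.08,0,0.13,0,0],[-0.09,-0.03,0.14,0,0]]'
python3 -m creep '[[-0.02,-0.04,0,0,0],[-0.04,-0.08,0,0,0],[-0.06,-0.12,0,0,0],[-0.06,-0.16,0,0,0],[-0.06,-0.2,0,0,0],[-0.06,-0.24,0,0,0],[-0.06,-0.28,0,0,0],[-0.06,-0.3,0,0,0],[-0.06,-0.3,0,0,0],[-0.06,-0.3,0,0,0]]'
python3 - <<'E'
from workcell import ctrl
from h import *
for n in("scene","top"):
    c=ctrl.read_camera(n)["pixels"][:,:,::-1].copy(); cv2.imwrite(f"pics/{n}10.png",c)
    x,y=(190,80) if n=="scene" else(110,100)
    cv2.imwrite(f"pics/{n}10z.png",cv2.resize(c[y:y+180,x:x+220],None,fx=3.2,fy=3.2,interpolation=cv2.INTER_CUBIC))
    if n=="top": c[:,300:]=0
    k=red(c);print(n,k,lever(n,k[0]))
E
```

```text
time: 15.95
position: [0.4307, -0.0663, 0.3282]
orientation: [[0.973, -0.233, 0.007], [-0.233, -0.973, -0.001], [0.007, -0.001, -1.0]]
wrist_force: [1.4, -0.3, -1.1]
opening: -0.0001
time: 16.95
position: [0.3701, -0.3679, 0.3245]
orientation: [[0.971, -0.237, 0.001], [-0.237, -0.971, -0.0], [0.001, -0.0, -1.0]]
wrist_force: [-0.6, 1.1, 0.0]
opening: 0.0002
scene (array([259.5, 189.5]), array([259.30927835, 189.08247423]), np.int32(194), (np.int32(16), np.int32(16))) [0.36366911 0.30843704]
top (array([252. , 165.5]), array([252.06696429, 165.42857143]), np.int32(224), (np.int32(17), np.int32(18))) [0.35625409 0.30544421]
```

View pics/scene10z.png

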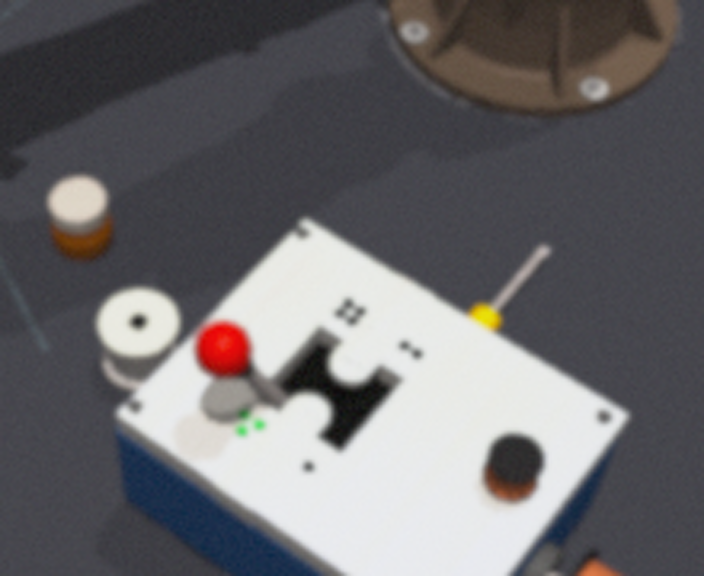

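View pics/top10z.png

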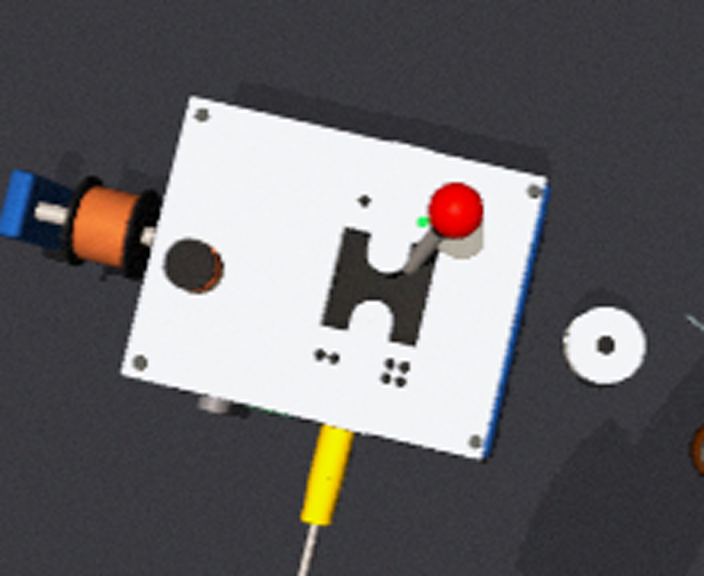

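Both cameras put the stick at fore ≈ 0.36 and side ≈ 0.31, leaning over the green dots. In the zoomed top view the knob is at (456,210). The bobbin, spool, jar and driver are where they were, and the robot is clear and still, so I'll hand in.

```bash
python3 -c "
from workcell import ctrl
print(ctrl.hand_in())"
```

```text
the job is handed in; nothing more can be done
None
```

The gearstick is in third gear, and I handed the job in at about 17 s of the 64 s allowed; hand-in gives no verdict.

I pushed the knob across the channel with the shut fingertips (side 0.33, fore about 0.05). Then I went round behind it and pushed it forward until the force rose at the stop.

**Stick position:** after I backed the arm off, the two cameras agreed on fore about 0.36 and side about 0.31. The limits are above 0.29 and above 0.24.

**Forces:** the highest wrist force I read while touching the stick was about 7 N. That is well under the 30 N limit, though I only read it at the end of each move.

**Other objects:** in the last pictures the bobbin, spool, jar and screwdriver looked unmoved. I judged that by eye and did not measure it. The robot was clear of everything.

**Problems along the way:**
- I overshot sideways by 14 mm while repositioning in free space, and corrected it before the forward push.
- The scene camera read fore about 0.02 higher than the top camera at the start, within calibration error.
- An upward force early in the sideways push suggested the knuckle was also riding on the knob, so I raised the tool slightly.

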